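# Angle the swivel mirror so the phone sees the dot

### The job

Slide the mirror stand up to the aluminium rail so that the straight front edge of its base lies flush along the clear part of the rail, which puts the mirror square in the view of the phone. Then turn the red knob on top of the mirror until the phone, looking along the rail, sees the red dot on the tin canister in the middle of the mirror, and finish while still holding the knob at that angle: the mirror springs back if let go. Do not disturb the canister or the mug and the spice jar.

Things in the scene. Friction and masses are not known exactly. Their poses are not given: they have to be found in the camera images.
- rail: Fixed aluminium rail, 22 mm deep, 16 mm high, a phone in a cradle at its left end. Origin: on the worktop at the front face (towards the robot). x points square away from that face, into the bar; y along the rail to the left, to the phone. The bar spans y = -170 to 210 mm, clear for the stand from -170 to 140. Phone and cradle: x = -126 to 28, y = 176 to 212 mm, 86 mm high.
- lens (a point): The phone's lens, 35 mm in front of the rail's front face (rail x = -35 mm, y = 182 mm), 60 mm above the worktop. It looks along the rail, in the rail's -y direction, parallel to the front face.
- stand: Loose T-shaped wooden mirror stand, about 0.55 kg in all. Origin: on its underside, below the mirror's swivel axis. Crossbar 100 mm wide (y = -50 to 50), 12 mm thick, with the straight front edge at x = +35 mm: when flush, the axis is 35 mm before the rail, in the lens's line. Stem 40 mm wide, back to x = -129 mm. y: left along the edge. Starts 20 to 70 mm off the rail, skewed up to 0.3 rad.
- edge_left (a point): Left end of the stand's straight front edge (stand x = 35, y = +48 mm), 8 mm above the worktop.
- edge_right (a point): Right end of the stand's straight front edge (stand x = 35, y = -48 mm), 8 mm above the worktop.
- tab (a point): Orange upright grip tab fixed on the stem of the stand, for sliding the stand: 14 mm thick along the stand's y, 36 mm long along its x, from 12 to 69 mm above the worktop. This point is its middle, at stand x = -85 mm, 45 mm above the worktop.
- mirror (a joint): Turn of the mirror on its vertical axis, 0 to 1.25 rad, growing clockwise from above. At 0, where a light spring (0.01 N m plus 0.05 per rad) returns it, the glass faces the stand's +y, to the phone; turning brings it towards the stand's +x. Glass 62 x 58 mm in a white frame 70 mm wide, 28 to 94 mm above the worktop, its face on the axis.
- knob (a point): Red bar knob on top of the mirror, on the swivel axis, turning with it: 12 mm thick, 40 mm long, 101 to 131 mm above the worktop; this point is 117 mm up. At joint 0 the bar's length lies along the stand's x and its thickness along the stand's y; it turns with the mirror.
- sight: No solid: the phone's line of sight after the mirror, for a stand flush on the rail. Origin at the middle of the glass (on the swivel axis, 60 mm up); its x axis is the reflected line, which points along the stand's +y at joint 0 and turns clockwise by twice the mirror's turn; y square to it and level, z up.
- dot_center (a point): Centre of the round red dot, 30 mm across, on the side of the tin canister, 60 mm above the worktop. The phone sees it in the mirror when the reflected line of sight falls on it, that is when the glass faces half-way between the directions from the swivel axis to the lens and to the dot.
- canister: Loose grey tin canister with a lid and knob, 101 mm across, 121 mm high, that stands beyond the rail; the dot is on its side towards the robot (its own -x). Origin at the centre of its underside. It is not to be moved.
- mug: Loose brown stoneware mug, 98 x 132 x 89 mm, bystander; origin at the centre of its underside.
- spice_jar: Loose spice jar with a white cap, 44 mm across, 109 mm high, bystander; origin at the centre of its underside.
Things that resemble listed ones, but are neither listed nor needed, are in the scene too. What is shaped like the stand but yellow is not meant.

How it is judged:
By the outcome, as a careful person would: the job done as asked, in the order asked, and still so for the second after the job is handed in, while the arm keeps its last pose, push and grip.
It also fails if it takes over 45 s, if anything falls off the work surface, if the arm or the gripper's body presses on something with over 40 N, if the wrist force passes 120 N, or if a joint passes its speed limit or range.

### The arm

A 7-joint arm with a two-finger parallel gripper is mounted at the origin on a cart in front of the work surface, level with it; the furniture and walls round the work are solid. World frame = base frame: x ahead of the robot, y to its left, z up, the work surface at z = 0. Lengths are in m, angles in rad, forces in N, time in s.
With the tool pointing down it reaches from about 0.35 to 0.9 m from the base axis. Payload 19.9 kg.
Tool frame: the origin (TCP) lies at the very end of the fingers, on their centre line; the grasp point (between the pads) lies 19 mm behind it; z points along the fingers, y is the line along which they close (so a half turn about z gives the same grasp; the last joint's range is limited). The gripper opens to 94 mm and grips with 3 to 60 N. Pads are 16 mm wide; open, the fingers measure 119 mm over their backs; the gripper's body (75 mm by 177 mm) begins 78 mm behind the grasp point.
Start: joints at [-1.28, 0.417, -0.01, 1.614, 0.005, 1.111, -0.053], TCP at [0.204, 0.591, 0.205] pointing down, gripper open.
Joint ranges: [-2.81, 2.81], [-0.39, 2.02], [-1.27, 1.25], [0.06, 2.57], [-1.19, 4.33], [0.19, 2], [-2.82, 2.82]. Speed limits (rad/s): [1.89, 1.89, 2.39, 2.39, 3.01, 3.01, 3.01].

### API

Orientations are given as [roll, pitch, yaw] about the fixed x, y, z axes, in that order (R = Rz(yaw) Ry(pitch) Rx(roll)).
In Python, from rig import monitor, camera, job, find_in, tip_of gives the robot as it stands. The module is installed in compiled form; this text tells all that it offers.
- The arm moves only by the tool carry_out, never from a script. Its argument "moves" is one flat list of numbers, 5 for each row, row after row: the shift along the tool's x, y, z in m, then the turn about the tool's z in degrees, then the finger opening in m, from 0 to 0.094. In form: [dx, dy, dz, spin, gripper, dx, dy, dz, spin, gripper, ...]. A call has 1 to 10 rows; each row is the pose to reach, as a shift and turn from the pose commanded when the call began, along the tool's axes at that moment; what a row does not reach only later rows make up. A row lasts 1/10 s, in which the tool goes at most 50 mm and 8.59 degrees, less where a joint would pass 70% of its speed; a pose out of reach is approached as far as the arm can. A call with a gripper value outside its range is refused whole. The fingers move at their own pace and stop on an object; "force" is the grip in N (left out, the last holds). Time passes only in rows, so rows that repeat a pose let the fingers close. It gives the time, the measured TCP pose, the force, the opening and the grip force at its end, in the units of the state.
- monitor.read_state(): the state, without advancing time (a new reading comes with each control period).
- camera(name): name is "scene" or "top" or "wrist"; returns a dict with "image" (384x512x3 uint8, red, green, blue), "fx", "fy", "cx", "cy" (pixels), "cam_to_world" (4x4, takes a point from camera to world coordinates); the wrist camera has in their place "hand_eye" (4x4, takes a point from camera to tool coordinates, whose origin is the TCP and whose axes are the flange's). Camera axes: x right, y up, looking along -z (the intrinsics and any distortion apply to the point x, -y, -z); pixel columns grow to the right and rows downward; lengths in m; the calibration is good to about 2 mm. The wrist camera is an equidistant fisheye: a pixel r from the principal point sees the ray r / f radians off the axis. A picture is of the moment at which its call begins: read the wrist's pose just before it. There is no depth.
- job.sign_off(): hands the job in; it is judged then, once.
Trained networks look in a picture, given as the dict that the camera call returned (one of the last four; its "shot" number tells which), for a name from the list of things; names that differ only in an ending like _2 or _b are one class to them, and where a whole thing is asked for, a point or a joint stands for the part that bears it (a point fixed in the world has none). Each returns a list of dicts, best first, with "confidence" (0 to 1); they miss things now and then, are a little off and sometimes report something else, mostly with a low value. They report only what shows in the picture. A call takes as long as a camera call. They do not tell look-alikes from the thing itself.
- find_in(picture, thing): "location" ([column, row] as shares, 0 to 1, of the picture: columns of its width, rows of its height, amid what is visible of it).
- tip_of(picture, thing): "location" ([column, row] as shares, 0 to 1, of the picture: columns of its width, rows of its height: a listed point, or the origin of a listed thing).
The state is a dict: "clock": time; "joint_positions": joint angles; "dq": joint speeds; "joint_torque": joint torques, N m; "ee_pos": TCP position; "eef_rot": TCP orientation; "wrist_force": force on the tool from outside, world axes, zero at the start; "ft_torque": the same for the moment, N m; "gripper_width": finger opening in m; "grip_force": force on a finger pad.
Only numpy, scipy, OpenCV 4.12 (cv2) and the standard library are available. Lean on these libraries where they do the work, as an engineer would, in place of code of your own. Each camera call takes 0.05 s, during which the arm holds its last target. There are 200 camera calls.

## Working session

There is one attempt and no reset: what is moved stays moved. The work goes in short steps, Python scripts to look and compute and a tool call to move; the robot and the scene stay as the last step left them, time stands still between calls to the robot, and variables do not carry over. Pictures are saved under pics/ and viewed, at most 10 in all, crops included, and the job is handed in when it is done.

Besides the shell and the picture viewer there is one more tool, called as name(argument=value, ...) on one line, values as JSON. carry_out: Moves the arm, as the interface text tells. Its arguments: {"type":"object","properties":{"moves":{"type":"array"},"force":{"type":"number"}},"required":["moves"]}

```bash
mkdir -p pics
cat > h.py <<'E'
import numpy as np, cv2
from rig import monitor, camera, job, find_in, tip_of
from scipy.spatial.transform import Rotation as R
def ray(p, uv, st=None):
    """uv pixel -> origin, dir in world"""
    u=(uv[0]-p['cx'])/p['fx']; v=(uv[1]-p['cy'])/p['fy']
    if 'hand_eye' in p:
        th=np.hypot(u,v); s=np.sin(th)/max(th,1e-9)
        d=np.array([u*s,-v*s,-np.cos(th)])
        T=np.eye(4); T[:3,:3]=rot(st); T[:3,3]=st['ee_pos']; M=T@p['hand_eye']
    else:
        d=np.array([u,-v,-1.]); M=p['cam_to_world']
    M=np.array(M); d=M[:3,:3]@d
    return M[:3,3], d/np.linalg.norm(d)
def rot(st):
    return R.from_euler('xyz',st['eef_rot']).as_matrix()
def atz(o,d,z): return o+d*(z-o[2])/d[2]
def tri(rs):
    A=0;b=0
    for o,d in rs:
        P=np.eye(3)-np.outer(d,d); A=A+P; b=b+P@o
    x=np.linalg.solve(A,b); return x,[np.linalg.norm((np.eye(3)-np.outer(d,d))@(x-o)) for o,d in rs]
def save(p,n): cv2.imwrite('pics/'+n,p['image'][:,:,::-1])
def px(l): return (l[0]*512,l[1]*384)
E
python3 - <<'E'
from h import *
np.set_printoptions(precision=4,suppress=True)
s=monitor.read_state(); print(s['clock'],s['ee_pos'],s['eef_rot'],s['wrist_force'])
P={}
for n in ['scene','top']:
    p=camera(n); P[n]=p
    print(n,p['fx'],p['cx'],p['cy'],[k for k in p],np.array(p['cam_to_world'])[:3,3])
    for t,z in [('rail',0),('lens',.06),('stand',0),('edge_left',.008),('edge_right',.008),('tab',.045),('knob',.117),('dot_center',.06),('canister',0),('mug',0),('spice_jar',0)]:
        for r in tip_of(p,t)[:3]:
            q=px(r['location']); print(t,np.round(q,1),round(r['confidence'],2),atz(*ray(p,q),z)[:2])
cv2.imwrite('pics/a.png',np.hstack([P[n]['image'] for n in P])[:,:,::-1])
im=cv2.resize(cv2.imread('pics/a.png'),(800,300)); 
cv2.imwrite('pics/b.png',np.vstack([cv2.resize(P['top']['image'],(800,600))])[:,:,::-1])
cv2.imwrite('pics/c.png',cv2.resize(P['scene']['image'],(800,600))[:,:,::-1])
E
```

```text
0.0 [0.2035 0.5906 0.2048] [-3.1404  0.0001  2.8098] [0.3565 0.1411 0.1155]
scene 424.2867449026358 257.9585871218165 188.0578725087926 ['image', 'fx', 'fy', 'cx', 'cy', 'cam_to_world', 'shot'] [ 0.004  -0.6756  1.2403]
rail [263.8 211. ] 0.84 [0.6092 0.0971]
lens [220.5 182.7] 0.56 [0.5309 0.2639]
stand [247.8 224.6] 0.94 [0.5248 0.0814]
stand [263.8 225.7] 0.4 [0.5683 0.043 ]
edge_left [154.9 167.4] 0.64 [0.3864 0.5329]
edge_left [322.6 269.3] 0.58 [ 0.6138 -0.2201]
edge_left [263.9 210.4] 0.45 [0.6073 0.0942]
edge_right [170.  156.2] 0.89 [0.4669 0.5538]
edge_right [265.8 224.3] 0.81 [0.5743 0.0392]
edge_right [278.6 187.6] 0.18 [0.7212 0.1502]
tab [229.2 229.3] 0.9 [0.4424 0.0758]
tab [179.8 167.5] 0.81 [0.4533 0.438 ]
tab [323.2 268.7] 0.66 [ 0.5984 -0.2332]
knob [161.7 147. ] 0.69 [0.4249 0.5089]
knob [248.6 206.5] 0.56 [0.5222 0.0704]
dot_center [269.7 186.1] 0.66 [0.669  0.1408]
canister [276.9 187.5] 0.96 [0.7208 0.1598]
canister [265.5 221.6] 0.23 [0.5846 0.0541]
mug [295.4 283.1] 0.74 [ 0.5118 -0.2025]
mug [222.2 181.2] 0.33 [0.5674 0.3144]
spice_jar [322.8 269.4] 0.6 [ 0.
[... 219 characters left out ...]
.5329 0.2711]
stand [142.  243.2] 0.97 [0.4412 0.5079]
stand [266.1 219.2] 0.75 [0.5355 0.0832]
stand [349.9 232.6] 0.69 [ 0.4971 -0.2066]
edge_left [251.7 209.8] 0.67 [0.5659 0.1339]
edge_left [127.9 262. ] 0.66 [0.3763 0.5494]
edge_left [267.7 242.5] 0.25 [0.4552 0.076 ]
edge_right [281.2 211.6] 0.66 [0.5625 0.0318]
edge_right [125.3 232.3] 0.62 [0.4766 0.5656]
tab [270.3 242. ] 0.94 [0.456  0.0687]
tab [163.8 236.6] 0.82 [0.4641 0.4247]
knob [131.2 243.7] 0.54 [0.4362 0.5113]
knob [268.7 219.1] 0.49 [0.526  0.0782]
dot_center [247.5 172.7] 0.92 [0.6859 0.1512]
canister [247.4 161.9] 0.74 [0.7365 0.1538]
mug [352.8 232.7] 0.97 [ 0.497  -0.2166]
spice_jar [353.1 199.2] 0.8 [ 0.6136 -0.2184]
```

View pics/b.png

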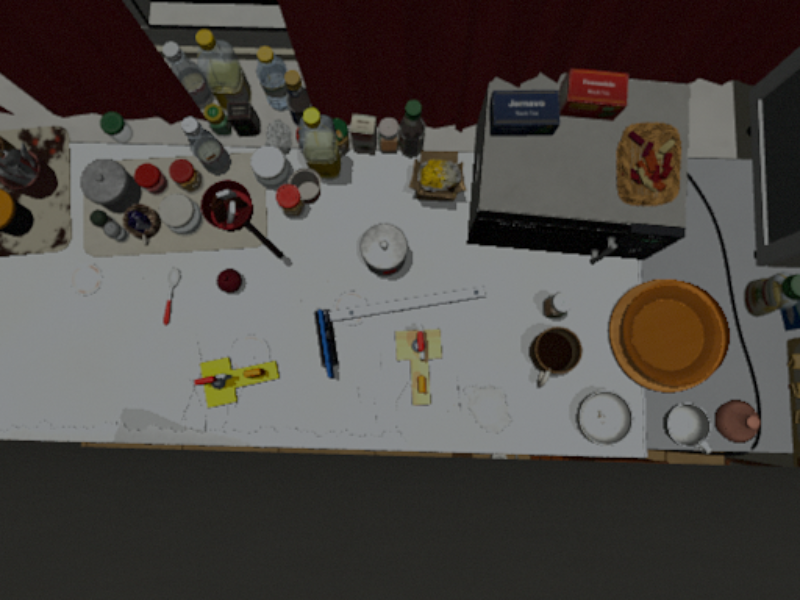

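View pics/c.png

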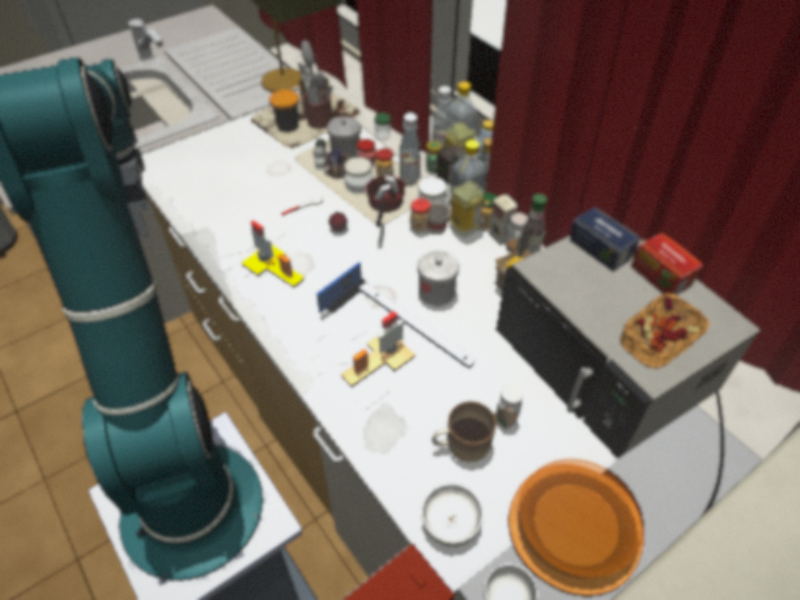

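Candidates in the top view (800×600 pixels):
- Pale wooden T at (418,350), with its tab at (421,384) and knob at (420,341).
- Saturated yellow T at (230,380), which is the look-alike the task rules out.

The rail runs from (330,317) to (485,291), with the phone at (326,343). The canister is at (384,250), the mug at (556,350) and the jar at (557,304). I choose the pale T and will check it in one crop.

Run:
```python
from h import *
p=camera('top'); im=p['image'][150:270,190:330]
cv2.imwrite('pics/crop.png',cv2.resize(im,None,fx=5,fy=5,interpolation=cv2.INTER_CUBIC)[:,:,::-1])
```

```text
(no output)
```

View pics/crop.png

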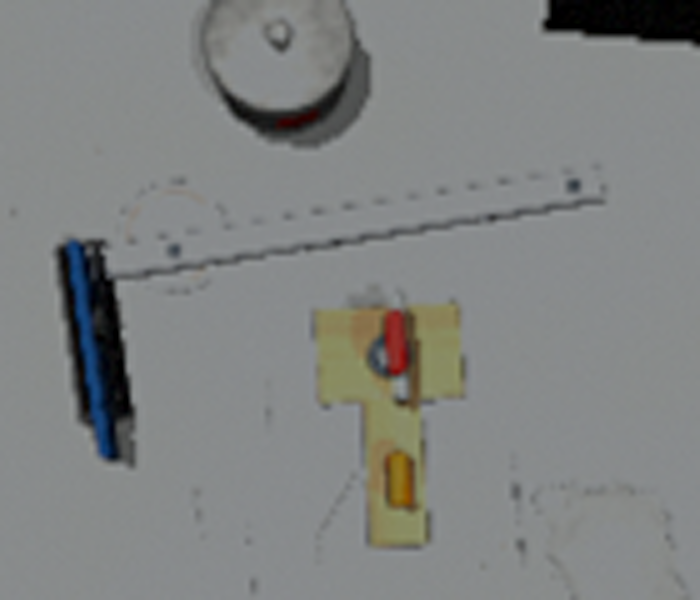

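The crop shows the pale wooden T with its orange tab at crop (399,480) and red knob at (396,342). Its front edge runs from (315,310) to (458,303), and the rail's front face runs from (110,278) to (603,202). The red dot is at (297,120). The choice is confirmed, so I'll move above the tab.

carry_out(moves=[-0.4,-0.41,0,-22,0.07,-0.4,-0.41,0,-22,0.07,-0.4,-0.41,0,-22,0.07,-0.4,-0.41,0,-22,0.07,-0.4,-0.41,0,-22,0.07,-0.4,-0.41,0,-22,0.07,-0.4,-0.41,0,-22,0.07,-0.4,-0.41,0,-22,0.07,-0.4,-0.41,0,-22,0.07,-0.4,-0.41,0,-22,0.07])

```text
clock: 2.25
ee_pos: [0.4177, 0.1369, 0.2058]
eef_rot: [3.141, 0.001, -3.089]
wrist_force: [1.3, 0.4, 0.0]
gripper_width: 0.0698
grip_force: 0.0
```

carry_out(moves=[0,0,0,0,0.07,0,0,0,0,0.07])

```text
clock: 2.45
ee_pos: [0.4174, 0.1382, 0.2056]
eef_rot: [3.141, 0.0, -3.092]
wrist_force: [0.6, 1.2, -0.4]
gripper_width: 0.0699
grip_force: 0.0
```

```bash
cat > look.py <<'E'
from h import *
import sys
np.set_printoptions(precision=4,suppress=True)
Z=dict(rail=0,lens=.06,edge_left=.008,edge_right=.008,tab=.045,knob=.117,dot_center=.06,canister=0,stand=0)
def look(names=('wrist','top','scene'),things=Z):
    out={}
    for n in names:
        s=monitor.read_state(); p=camera(n)
        if n=='wrist': save(p,sys.argv[1])
        for t in things:
            for r in tip_of(p,t)[:4]:
                if r['confidence']<.4: continue
                q=px(r['location']); o,d=ray(p,q,s); w=atz(o,d,Z[t])
                if not(-.15<w[1]<.35 and .3<w[0]<.9): continue
                out.setdefault(t,[]).append((o,d)); print(t,n,np.round(q,1),round(r['confidence'],2),w[:2])
    for t in out:
        if len(out[t])>1: print('TRI',t,*tri(out[t]))
if __name__=='__main__': look()
E
python3 look.py w1.png
```

```text
rail wrist [225.3 287.3] 0.86 [0.6075 0.1018]
lens wrist [351.4 275.2] 0.58 [0.5422 0.2726]
edge_left wrist [244.1 263.8] 0.67 [0.558  0.1296]
tab wrist [202.  192.9] 0.93 [0.4422 0.0758]
knob wrist [196.6 287.5] 0.82 [0.5284 0.0802]
dot_center wrist [250.4 347.9] 0.8 [0.6791 0.1446]
canister wrist [257.1 344.8] 0.59 [0.7333 0.1579]
stand wrist [209.6 241.3] 0.68 [0.5284 0.0785]
lens top [211.2 216.2] 0.92 [0.5354 0.2676]
edge_left top [251.7 212.5] 0.73 [0.5565 0.1336]
edge_right top [280.8 212.8] 0.92 [0.5582 0.0332]
tab top [267.6 245.7] 0.94 [0.4435 0.0773]
tab top [252.  213.1] 0.6 [0.5509 0.1323]
knob top [267.6 221.3] 0.4 [0.5189 0.0814]
dot_center top [249.8 170.5] 0.85 [0.6937 0.1436]
canister top [245. 161.] 0.94 [0.7395 0.1624]
stand top [266.8 219.1] 0.76 [0.5358 0.0807]
rail scene [266. 212.] 0.83 [0.6129 0.0884]
lens scene [222.9 183.4] 0.68 [0.5362 0.2556]
edge_left scene [248.5 208.3] 0.59 [0.5674 0.1361]
edge_right scene [264.4 224.4] 0.82 [0.57   0.0417]
tab scene [228.  231.1] 0.55 [0.4347 0.072 ]
knob scene [248.3 205.5] 0.71 [0.5241 0.0745]
dot_center scene [272.
[... 723 characters left out ...]

TRI knob [0.5237 0.0793 0.1167] [np.float64(0.004235078018438594), np.float64(0.005192295244682355), np.float64(0.004083734635355741)]
TRI dot_center [0.6925 0.1454 0.0477] [np.float64(0.0005467985453036557), np.float64(0.003944097659427169), np.float64(0.0039263993139483635)]
TRI canister [ 0.7173  0.1554 -0.0274] [np.float64(0.03085496317250075), np.float64(0.028626523823286485), np.float64(0.024522523139473926), np.float64(0.0810538346451642)]
TRI stand [ 0.5315  0.0804 -0.0022] [np.float64(0.0029538138565171597), np.float64(0.004489621714180767), np.float64(0.0034832988392030657)]
TRI edge_right [0.5591 0.0328 0.0255] [np.float64(0.0030411863674196806), np.float64(0.003041186367419555)]
```

View pics/w1.png

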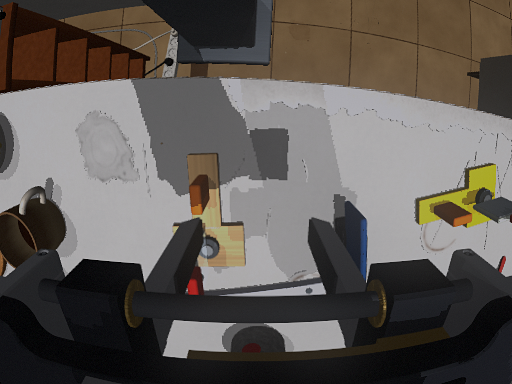

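The wrist view shows the fingers at (180,260) and (330,260), the tab top at (197,195), the knob at (194,280), the rail's front face from (205,293) to (325,283), and the dot at (250,348). Next I'll get the line directions from the top crop.

Run:
```python
from h import *
np.set_printoptions(precision=4,suppress=True)
p=camera('top')
f=lambda x,y,z: atz(*ray(p,(190+x/5-.4,150+y/5-.4)),z)[:2]
def ln(n,a,b,z):
    A,B=f(*a,z),f(*b,z); d=A-B; print(n,A,B,'yaw of normal',np.arctan2(-d[0],d[1]))
ln('rail',(110,278),(603,202),.008)
ln('edge',(315,310),(458,303),.012)
ln('back',(372,545),(428,541),.012)
ln('stemL',(362,402),(370,545),.012);ln('stemR',(420,400),(428,541),.012)
ln('tab',(398,452),(401,508),.069)
print('dot',f(297,120,.06),'knob',f(396,342,.131),'tabtop', f(399,480,.069))
```

```text
rail [0.5781 0.2732] [ 0.6407 -0.0678] yaw of normal 0.1814580019551773
edge [0.5594 0.1306] [0.5669 0.0322] yaw of normal 0.07641097512235688
back [0.4005 0.0876] [0.4043 0.0497] yaw of normal 0.09806015066182258
stemL [0.497  0.0967] [0.4005 0.0889] yaw of normal -1.4907316010427973
stemR [0.4995 0.057 ] [0.4043 0.0497] yaw of normal -1.4940409845818141
tab [0.4616 0.0734] [0.4253 0.0706] yaw of normal -1.4954564607139775
dot [0.6829 0.146 ] knob [0.5283 0.0784] tabtop [0.4434 0.0723]
```

carry_out(moves=[-0.022,-0.065,0.05,-1.6,0.05,-0.022,-0.065,0.05,-1.6,0.05,-0.022,-0.065,0.1,-1.6,0.05,-0.022,-0.065,0.1,-1.6,0.05,-0.022,-0.065,0.1,-1.6,0.05])

```text
clock: 4.5
ee_pos: [0.4422, 0.0752, 0.106]
eef_rot: [-3.141, -0.002, -3.061]
wrist_force: [1.0, 0.8, 0.6]
gripper_width: 0.0498
grip_force: 0.0
```

```bash
python3 look.py w2.png | grep -v canister
```

```text
rail wrist [264.  322.9] 0.94 [0.6137 0.1003]
lens wrist [430.7 302.6] 0.96 [0.5387 0.2747]
edge_left wrist [291.5 292.2] 0.83 [0.5581 0.126 ]
edge_right wrist [251.8 206.3] 0.64 [0.4588 0.0735]
edge_right wrist [208.3 293.8] 0.62 [0.5686 0.0323]
tab wrist [250.2 204.7] 0.62 [0.4447 0.0715]
tab wrist [265.3 320. ] 0.45 [0.5699 0.0964]
stand wrist [248.3 263.7] 0.71 [0.5285 0.075 ]
stand wrist [264.8 320.7] 0.42 [0.61  0.101]
rail top [261.8 197. ] 0.95 [0.6127 0.0999]
lens top [212.  213.8] 0.9 [0.5434 0.2652]
edge_left top [251.7 212.9] 0.53 [0.5552 0.1336]
edge_right top [279.5 210.9] 0.9 [0.5648 0.0377]
knob top [267.1 218.2] 0.41 [0.5288 0.0833]
dot_center top [250.6 168.8] 0.78 [0.6996 0.141 ]
dot_center top [261.3 196.4] 0.74 [0.6063 0.1025]
stand top [267.9 219.9] 0.54 [0.5331 0.0769]
rail scene [264.8 212. ] 0.77 [0.6094 0.091 ]
edge_left scene [246.8 210.4] 0.68 [0.5564 0.1318]
edge_right scene [264.4 222.1] 0.71 [0.5762 0.05  ]
tab scene [230.  231.1] 0.62 [0.4403 0.0679]
knob scene [248.9 205.8] 0.71 [0.5249 0.0724]
dot_center scene [270.3 189.1] 0.94 [0.6616 0.1278]
stand
[... 438 characters left out ...]
ht [0.5358 0.0464 0.0201] [np.float64(0.0814347794451379), np.float64(0.02197647926144032), np.float64(0.02861322644026581), np.float64(0.0331301046962101)]
TRI tab [0.434  0.061  0.1324] [np.float64(0.02047803034770101), np.float64(0.05073759225466874), np.float64(0.04376194957367638)]
TRI stand [0.5267 0.0775 0.0465] [np.float64(0.022055517431503562), np.float64(0.036089247709760505), np.float64(0.002720898398572625), np.float64(0.01914555601883909)]
TRI knob [0.5308 0.0824 0.1025] [np.float64(0.0008879163820308577), np.float64(0.0008879163820306606)]
TRI dot_center [0.6487 0.1189 0.0847] [np.float64(0.04988477188883418), np.float64(0.048124602865395855), np.float64(0.0066236206492949765)]
```

View pics/w2.png

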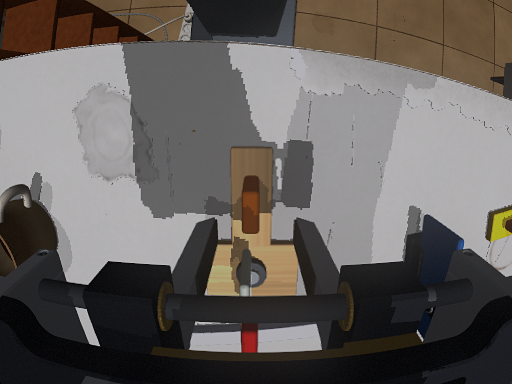

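The tab is at (251,205), between the fingers and squared to them, about 3 mm left of centre. I'll go down and grip.

carry_out(moves=[-0.001,-0.003,0.03,0,0.05,-0.001,-0.003,0.076,0,0.05,-0.001,-0.003,0.076,0,0.05,-0.001,-0.003,0.076,0,0.025,-0.001,-0.003,0.076,0,0.01,-0.001,-0.003,0.076,0,0.01,-0.001,-0.003,0.076,0,0.01,-0.001,-0.003,0.076,0,0.01], force=30)

```text
clock: 6.8
ee_pos: [0.4442, 0.0722, 0.0303]
eef_rot: [3.141, 0.001, -3.061]
wrist_force: [-1.3, 1.4, 15.8]
gripper_width: 0.0138
grip_force: 30.0
```

```bash
python3 look.py w3.png | grep -v canister| grep -v TRI
```

```text
tab wrist [256.1 238.9] 0.85 [0.4425 0.073 ]
stand wrist [250.8 305. ] 0.61 [0.529  0.0756]
rail top [260.  195.4] 0.65 [0.618  0.1063]
lens top [207.7 218.4] 0.66 [0.5277 0.2789]
lens top [244.3 159.9] 0.51 [0.7298 0.1634]
edge_left top [251.2 212.3] 0.61 [0.5572 0.1354]
edge_right top [280.3 213.2] 0.66 [0.5568 0.0348]
knob top [266.5 216.1] 0.63 [0.5354 0.0854]
dot_center top [249.  173.5] 0.94 [0.6833 0.1461]
stand top [267.5 218.6] 0.9 [0.5376 0.0783]
rail scene [265.4 211.1] 0.7 [0.6139 0.0931]
lens scene [221.5 183.2] 0.72 [0.5324 0.2596]
edge_left scene [247.6 212.1] 0.76 [0.5542 0.1235]
edge_right scene [264.9 225. ] 0.63 [0.5699 0.0386]
tab scene [229.4 232.9] 0.56 [0.4343 0.0629]
knob scene [245.4 203.9] 0.55 [0.5202 0.0862]
dot_center scene [271.3 185.9] 0.79 [0.6744 0.1381]
stand scene [249.8 222.5] 0.79 [0.5362 0.0848]
```

carry_out(moves=[0,0,-0.001,0,0.01,-0.008,-0.001,-0.001,-1.2,0.01,-0.016,-0.002,-0.001,-2.4,0.01,-0.024,-0.003,-0.001,-3.6,0.01,-0.032,-0.004,-0.001,-4.8,0.01,-0.041,-0.0047,-0.001,-5.8,0.01,-0.041,-0.0047,-0.001,-5.8,0.01,-0.041,-0.0047,-0.001,-5.8,0.01])

```text
clock: 9.1
ee_pos: [0.4854, 0.0707, 0.0304]
eef_rot: [-3.141, 0.001, -2.961]
wrist_force: [1.6, -0.8, -3.2]
gripper_width: 0.0138
grip_force: 30.0
```

```bash
python3 look.py w4.png | grep -v canister| grep -v TRI
python3 - <<'E'
from h import *
p=camera('top'); im=p['image'][160:260,190:310]
cv2.imwrite('pics/crop2.png',cv2.resize(im,None,fx=6,fy=6,interpolation=cv2.INTER_CUBIC)[:,:,::-1])
E
```

```text
rail wrist [259.7 338.5] 0.93 [0.6093 0.0981]
tab wrist [255.6 242.7] 0.68 [0.4863 0.0714]
stand wrist [254.8 300.4] 0.72 [0.5637 0.0851]
rail top [264.  193.8] 0.78 [0.6241 0.0925]
lens top [209.7 214. ] 0.72 [0.5425 0.2729]
edge_left top [250.5 204.8] 0.52 [0.5833 0.1384]
edge_right top [277.1 199.1] 0.72 [0.6056 0.0468]
knob top [265.1 203.1] 0.45 [0.5771 0.0908]
dot_center top [251.4 171.5] 0.89 [0.6904 0.1382]
rail scene [263.3 212.6] 0.82 [0.6033 0.0921]
lens scene [220.4 183.7] 0.86 [0.5278 0.2599]
lens scene [255.5 215.9] 0.61 [0.5434 0.0596]
edge_left scene [251.4 202.3] 0.86 [0.593  0.1531]
edge_right scene [274.2 214.9] 0.62 [0.625 0.055]
tab scene [240.6 224. ] 0.59 [0.4871 0.0711]
knob scene [256.4 199.8] 0.6 [0.5613 0.0785]
dot_center scene [271.8 186.9] 0.62 [0.6729 0.133 ]
stand scene [256.9 219.7] 0.8 [0.5646 0.0797]
```

View pics/crop2.png

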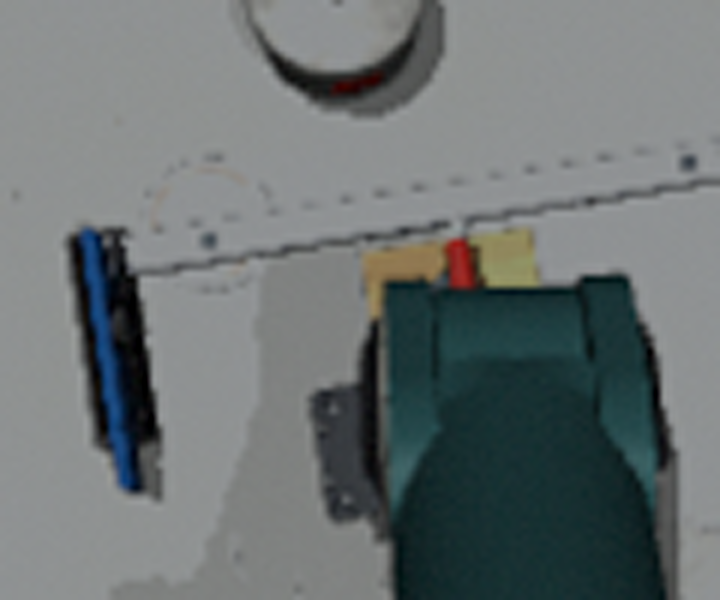

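The base edge runs from (363,253) to (533,228), nearly parallel to the rail with a gap of about 8 to 9 mm. I'll close it gently, turning about 0.5° more.

carry_out(moves=[-0.003,0,0,-0.5,0.01,-0.006,0,0,-0.5,0.01,-0.007,0,0,-0.5,0.01,-0.007,0,0,-0.5,0.01])

```text
clock: 11.05
ee_pos: [0.4923, 0.0721, 0.0305]
eef_rot: [-3.141, 0.001, -2.951]
wrist_force: [0.7, 0.8, -3.6]
gripper_width: 0.0139
grip_force: 30.0
```

carry_out(moves=[-0.001,0,0,0,0.01,-0.002,0,0,0,0.01,-0.002,0,0,0,0.01])

```text
clock: 11.35
ee_pos: [0.4939, 0.0724, 0.0305]
eef_rot: [-3.142, 0.0, -2.952]
wrist_force: [-0.9, 0.8, -1.4]
gripper_width: 0.0137
grip_force: 30.0
```

carry_out(moves=[-0.001,0,0,0,0.01,-0.002,0,0,0,0.01,-0.002,0,0,0,0.01])

```text
clock: 11.65
ee_pos: [0.4943, 0.0723, 0.0303]
eef_rot: [3.142, -0.003, -2.952]
wrist_force: [-12.6, -2.9, 9.8]
gripper_width: 0.0137
grip_force: 30.0
```

carry_out(moves=[-0.001,0,0,0,0.01,-0.0015,0,0,0,0.01,-0.0015,0,0,0,0.01])

```text
clock: 11.95
ee_pos: [0.4947, 0.0723, 0.0302]
eef_rot: [3.141, -0.005, -2.952]
wrist_force: [-19.7, -3.4, 17.2]
gripper_width: 0.0139
grip_force: 30.0
```

Run:
```python
from h import *
s=monitor.read_state(); print(s['ee_pos'],s['eef_rot'],s['wrist_force'],s['ft_torque'])
p=camera('top'); im=p['image'][180:215,225:300]
q=camera('wrist'); w=q['image'][270:384,150:400]
a=cv2.resize(im,(750,350),interpolation=cv2.INTER_CUBIC); b=cv2.resize(w,(750,250),interpolation=cv2.INTER_CUBIC)
cv2.imwrite('pics/crop3.png',np.vstack([a,b])[:,:,::-1])
```

```text
[0.49467971 0.07234555 0.03020497] [ 3.14137044 -0.005172   -2.95188587] [-19.71097     -3.41794323  17.24604272] [-0.83457829  4.19987042 -0.04303584]
```

View pics/crop3.png

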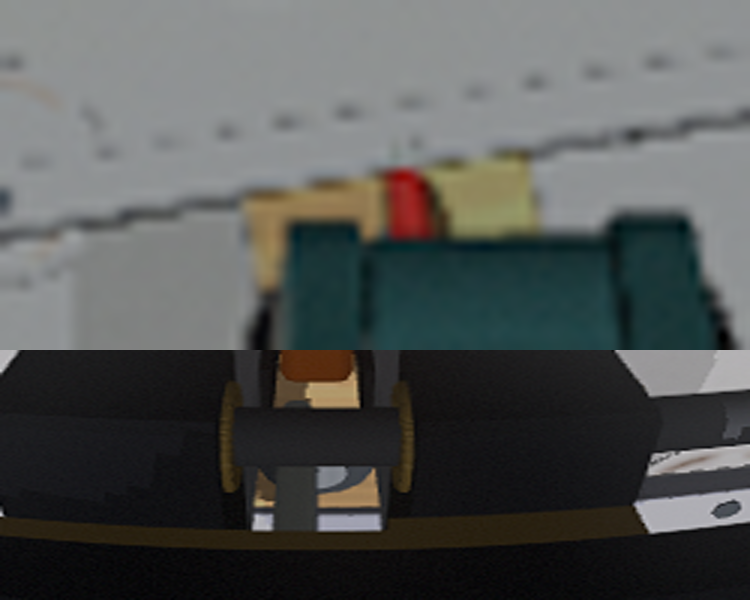

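The base edge lies on the rail line from (245,200) to (530,157) in the crop. The reaction force is along the rail normal with almost no yaw moment, so it is flush. I'll relax the push, open, and rise.

carry_out(moves=[0.001,0,0,0,0.01,0.002,0,0,0,0.01,0.002,0,0,0,0.01,0.002,0,0,0,0.04,0.002,0,0,0,0.04,0.002,0,0,0,0.04])

```text
clock: 12.65
ee_pos: [0.4959, 0.0728, 0.0307]
eef_rot: [-3.142, 0.001, -2.951]
wrist_force: [0.0, 0.8, -0.1]
gripper_width: 0.0343
grip_force: 0.0
```

carry_out(moves=[0,0,-0.03,0,0.04,0,0,-0.07,0,0.04,0,0,-0.12,0,0.04,0,0,-0.14,0,0.04,-0.03,0,-0.14,0,0.04,-0.06,0,-0.14,0,0.04,-0.083,0,-0.14,0,0.04,-0.083,0,-0.14,0,0.04])

```text
clock: 13.45
ee_pos: [0.5789, 0.0889, 0.1702]
eef_rot: [-3.141, 0.001, -2.951]
wrist_force: [-0.0, -0.2, 0.8]
gripper_width: 0.0402
grip_force: 0.0
```

```bash
python3 look.py w5.png | grep -v canister; python3 -c "
from h import *
print(monitor.read_state())"
```

```text
rail wrist [258.2 198.6] 0.62 [0.6095 0.0989]
lens wrist [422.9 183.4] 0.55 [0.5391 0.2736]
edge_left wrist [293.6 199.6] 0.61 [0.6002 0.1406]
edge_right wrist [215.1 202.5] 0.71 [0.6219 0.0479]
edge_right wrist [254.8 172.4] 0.64 [0.5761 0.0882]
tab wrist [256.6  99.6] 0.94 [0.4935 0.0741]
knob wrist [253.9 204.2] 0.81 [0.5783 0.088 ]
dot_center wrist [285.6 278.2] 0.81 [0.679 0.144]
stand wrist [252.2 172.1] 0.8 [0.5781 0.0854]
lens top [209.8 217.6] 0.85 [0.5305 0.272 ]
dot_center top [249.8 171.2] 0.7 [0.6913 0.1436]
rail scene [266.9 213.6] 0.68 [0.611  0.0804]
rail scene [220.9 181.4] 0.58 [0.5626 0.3167]
lens scene [220.6 183.2] 0.87 [0.5298 0.2616]
edge_left scene [253.1 201.9] 0.84 [0.5992 0.1508]
edge_right scene [271.7 213.5] 0.58 [0.6217 0.0654]
tab scene [243.3 222. ] 0.92 [0.4998 0.0726]
knob scene [257.2 196.8] 0.57 [0.5715 0.0878]
dot_center scene [270.  187.1] 0.61 [0.6668 0.1363]
stand scene [255.5 216.6] 0.78 [0.5688 0.0942]
TRI rail [0.5121 0.067  0.1995] [np.float64(0.037489519408827526), np.float64(0.09517357937219634), np.float64(0.08979596935270985)]
TRI lens 
[... 848 characters left out ...]
sitions': array([-0.42933758,  0.3886062 ,  0.28515033,  1.76375682, -0.12630732,
        1.00705654,  1.66416276]), 'dq': array([-0.00098353, -0.00026591, -0.00121496,  0.00083609,  0.00132664,
        0.00052361,  0.00093139]), 'joint_torque': array([ 2.64893570e-03, -7.70669174e+01,  5.75661063e+00, -3.98307717e+01,
        3.70829890e-02,  7.38842762e-02, -3.42408896e-05]), 'ee_pos': array([0.57680343, 0.08829649, 0.17047513]), 'eef_rot': array([-3.14148555e+00,  2.97713848e-05, -2.95154117e+00]), 'wrist_force': array([-0.14829676, -0.47170344,  0.5579267 ]), 'ft_torque': array([ 2.53974939e-02, -8.11207928e-03,  2.46815385e-06]), 'grip_force': 0.0, 'gripper_width': 0.040280880672225704}
```

View pics/w5.png

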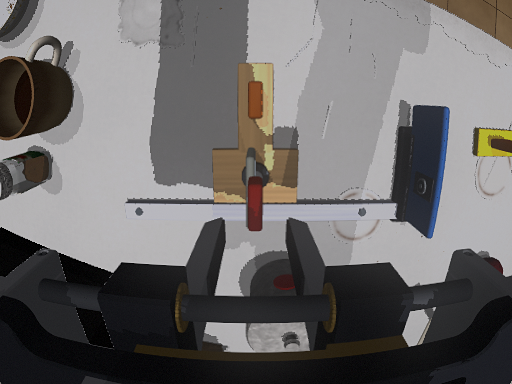

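The wrist view shows the base edge along the rail at row 200, the knob from (256,180) to (254,230), centred between the fingers, the dot at (285,281) and the lens at (422,185). Next I'll refine the dot and rail directions.

Run:
```python
from h import *
np.set_printoptions(precision=4,suppress=True)
rs=[]
for n in ('wrist','top'):
    s=monitor.read_state(); p=camera(n); h=cv2.cvtColor(p['image'],cv2.COLOR_RGB2HSV)
    m=(((h[...,0]<8)|(h[...,0]>172))&(h[...,1]>120)&(h[...,2]>50)).astype(np.uint8)
    k,l,st,c=cv2.connectedComponentsWithStats(m)
    for i in range(1,k):
        if st[i,4]<8: continue
        w=atz(*ray(p,c[i]+.0,s),.06)
        if .5<w[0]<.75 and 0<w[1]<.25: print(n,st[i],c[i],w)
    if n=='wrist':
        g=p['image'].mean(2)
        for u in (140,160,180,200,310,325,385):  # rail front edge: profile rows
            print(u,g[190:225,u].astype(int))
        P=p;S=s
print(P['fx'],P['cx'],P['cy'])
```

```text
wrist [248 179  15  54 719] [254.8818 205.5744] [0.5966 0.0922 0.06  ]
wrist [274 276  21  16 207] [283.7536 283.6667] [0.6848 0.1432 0.06  ]
140 [183 182 183 182 182 182 182 182 185 170  97  89  56  59  57 153 189 186
 190 118  66  82  85  86  86  84  94 151 189 187 177 178 185 184 182]
160 [185 184 185 184 184 183 184 183 184 187 186  97  57  62  61 117 190 186
 185 185 186 185 186 185 186 185 186 185 186 186 187 171 183 183 183]
180 [183 184 183 184 183 183 184 183 183 185 191 105  58  62  63  78 190 187
 185 185 185 185 184 185 184 185 185 185 185 186 185 177 178 181 182]
200 [183 183 182 183 182 183 183 182 182 187 116 104  68  63  63  60 182 187
 184 184 184 184 183 183 183 184 184 184 185 184 184 182 174 183 181]
310 [156 156 155 156 155 156 157 157 156 157 163  95  69  65  62  54 158 183
 178 179 181 178 178 180 182 180 177 176 180 182 180 174 160 155 156]
325 [155 156 154 157 155 155 155 155 156 157 162  86  68  65  63  62 164 185
 179 180 181 180 179 181 180 179 177 177 181 181 179 171 158 156 155]
385 [179 178 179 179 178 178 180 181 181 184 177 122  70  68  60 170 185 183
 183 182 184 182 183 183 183 183 182 183 183 183 182 180 179 180 180]
297.3186396354542 255.13310113628881 188.79134116577137
```

carry_out(moves=[-0.001,0,0.03,0,0.04,-0.001,0,0.06,0,0.04,-0.001,0,0.063,0,0.04,-0.001,0,0.063,0,0.025,-0.001,0,0.063,0,0.005,-0.001,0,0.063,0,0.005,-0.001,0,0.063,0,0.005,-0.001,0,0.063,0,0.005], force=12)

```text
clock: 15.85
ee_pos: [0.5783, 0.0884, 0.1084]
eef_rot: [-3.141, 0.001, -2.952]
wrist_force: [-0.3, -1.4, 7.5]
gripper_width: 0.0119
grip_force: 12.0
```

carry_out(moves=[0,0,0,4,0.005,0,0,0,8,0.005,0,0,0,12,0.005,0,0,0,16,0.005,0,0,0,20,0.005,0,0,0,24,0.005,0,0,0,28,0.005,0,0,0,32,0.005,0,0,0,36,0.005,0,0,0,36.6,0.005])

```text
clock: 16.85
ee_pos: [0.5783, 0.0882, 0.1084]
eef_rot: [3.141, 0.001, 2.69]
wrist_force: [-1.6, -2.9, 7.6]
gripper_width: 0.012
grip_force: 12.0
```

carry_out(moves=[0,0,0,0,0.005,0,0,0,0,0.005])

```text
clock: 17.05
ee_pos: [0.5783, 0.0882, 0.1084]
eef_rot: [3.141, 0.001, 2.693]
wrist_force: [-0.8, -3.1, 8.1]
gripper_width: 0.0122
grip_force: 12.0
```

```bash
python3 look.py w6.png | grep -v canister
python3 - <<'E'
from h import *
s=monitor.read_state(); print(s['clock'],s['ee_pos'],s['eef_rot'],s['wrist_force'],s['ft_torque'],s['gripper_width'])
a=camera('top')['image'][150:250,200:310]; b=cv2.imread('pics/w6.png')
cv2.imwrite('pics/fin.png',np.hstack([cv2.resize(a[:,:,::-1],(400,364),interpolation=cv2.INTER_CUBIC),cv2.resize(b,(400,364))]))
E
```

```text
rail wrist [278.3 210.1] 0.96 [0.6108 0.0993]
lens wrist [431.9  80.4] 0.73 [0.5435 0.2713]
edge_left wrist [313.6 187.9] 0.84 [0.6021 0.141 ]
edge_right wrist [235.9 237.8] 0.8 [0.6168 0.0479]
tab wrist [194.3 121.3] 0.57 [0.4952 0.0733]
knob wrist [255.4 237.3] 0.7 [0.5786 0.0885]
dot_center wrist [357.5 273. ] 0.82 [0.6792 0.1455]
stand wrist [253.  186.1] 0.98 [0.5765 0.087 ]
lens top [212.8 217.5] 0.83 [0.5311 0.2622]
edge_left top [247.6 169.9] 0.59 [0.7061 0.1521]
dot_center top [252.5 169.5] 0.78 [0.6974 0.1345]
rail scene [265.8 211.7] 0.95 [0.6132 0.09  ]
lens scene [222.8 183.7] 0.65 [0.535  0.2546]
edge_left scene [253.3 200.2] 0.83 [0.6047 0.157 ]
edge_left scene [278.5 187. ] 0.63 [0.7228 0.1528]
edge_left scene [261.4 209.7] 0.46 [0.6018 0.1023]
edge_right scene [272.1 215.5] 0.89 [0.6171 0.0573]
tab scene [240.  223.5] 0.87 [0.4868 0.0741]
knob scene [255.3 198.7] 0.54 [0.5612 0.0849]
dot_center scene [269.3 184.5] 0.63 [0.6726 0.148 ]
stand scene [256.  215.7] 0.73 [0.5728 0.0966]
TRI rail [ 0.6174  0.0979 -0.0128] [np.float64(0.0018569852462133924), np.float64(0.001
[... 404 characters left out ...]
.float64(0.00036614591096624445), np.float64(0.0003661459109660321)]
TRI tab [0.4916 0.0745 0.0416] [np.float64(0.0038686002133838703), np.float64(0.0038686002133838803)]
TRI knob [0.5717 0.0889 0.1133] [np.float64(0.0078009641022648065), np.float64(0.007800964102264808)]
TRI dot_center [0.6849 0.1437 0.0571] [np.float64(0.0035986183797088113), np.float64(0.01571345254082667), np.float64(0.01234269638827588)]
TRI stand [0.5708 0.0893 0.0112] [np.float64(0.0029957660102075687), np.float64(0.002995766010207889)]
18.55 [0.57834478 0.08815274 0.10841549] [3.14104910e+00 1.24200482e-03 2.69263339e+00] [-1.47432376 -2.70843155  8.55413858] [-0.60785106  0.28709258  0.0830811 ] 0.012331748869211652
```

View pics/fin.png

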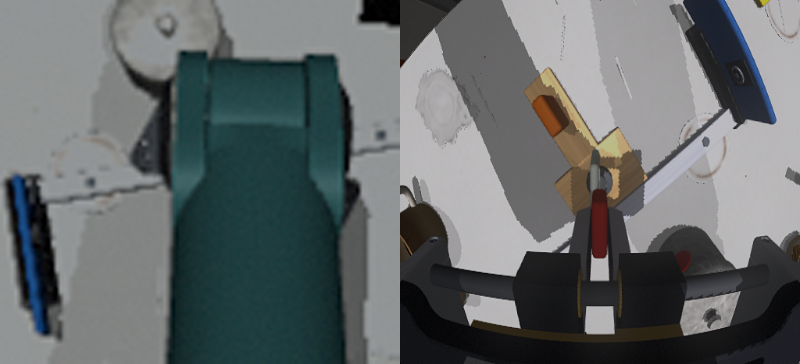

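The mirror is turned and held. I'll use the last picture to check that the base is still flush.

Run:
```python
import cv2
cv2.imwrite('pics/z.png',cv2.resize(cv2.imread('pics/w6.png')[120:270,170:370],None,fx=4,fy=4,interpolation=cv2.INTER_CUBIC))
```

```text
(no output)
```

View pics/z.png

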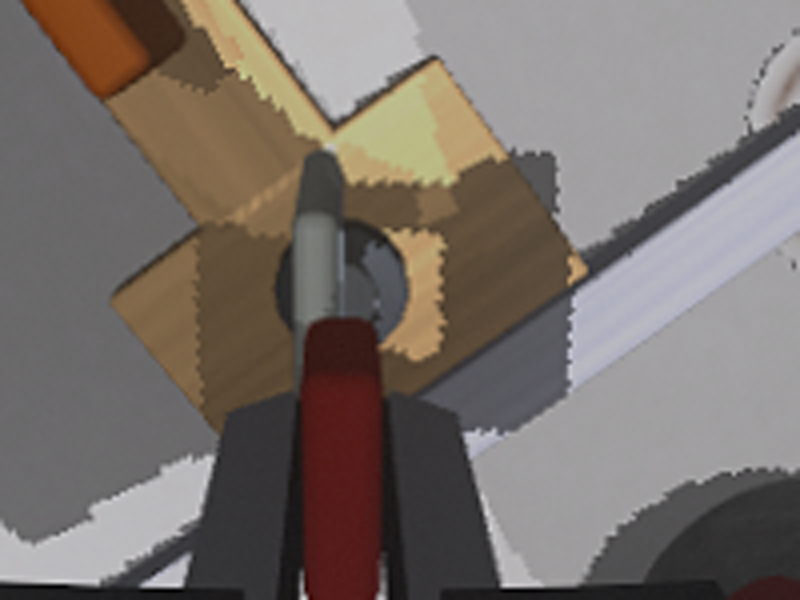

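Run:
```python
from h import *
s=monitor.read_state(); p=camera('wrist'); g=p['image'].mean(2)
f=lambda x,y,z: atz(*ray(p,(170+x/4-.4,120+y/4-.4),s),z)[:2]
def yaw(a,b,z,side=0):
    d=f(*a,z)-f(*b,z); print(np.arctan2(d[1],d[0])-(0 if side else np.pi/2), f(*a,z),f(*b,z))
yaw((435,60),(112,298),.012)        # rear edge of crossbar
yaw((585,270),(435,60),.012,1)      # left side
yaw((335,125),(205,228),.012)       # inner corners
r=[]
for u in range(330,372,3):          # rail top front edge: dark->bright, rows
    c=g[120:235,u]; d=np.diff(c); k=max(range(len(d)),key=lambda k:d[k] if c[k]<110 else -1)
    r.append(atz(*ray(p,(u,120+k+.5),s),.016)[:2])
r=np.array(r); t=np.polyfit(r[:,1],r[:,0],1); print('rail yaw',-np.arctan(t[0]),'res',np.std(r[:,0]-np.polyval(t,r[:,1])))
n=np.array([1,-t[0]])/np.hypot(1,t[0]); q=f(585,270,.012); print('left corner gap',(np.polyval(t,q[1])-q[0])*n[0])
tb=[f(435,60,.012),f(112,298,.012)]; print('rear corners dist to rail',[(np.polyval(t,w[1])-w[0])*n[0] for w in tb])
```

```text
0.18837639117249294 [0.53926005 0.13103657] [0.55735809 0.03610186]
0.19231793656332627 [0.60095688 0.14305046] [0.53926005 0.13103657]
0.22270153381821123 [0.54305597 0.10354688] [0.55181036 0.06488894]
rail yaw 0.3296900959269552 res 0.004659385873539413
left corner gap 0.004929822599517832
rear corners dist to rail [np.float64(0.06719331919777652), np.float64(0.08080508618193802)]
```

Run:
```python
from h import *
s=monitor.read_state(); p=camera('wrist'); g=p['image'].mean(2)
r=[]
for u in list(range(326,368,3))+list(range(200,217,2)):
    lo=int(267-(u-197.5)*.7)-14; c=g[lo:lo+26,u]
    if u<220: lo=int(265-(u-197.5)*.7)-10; c=g[lo:min(lo+22,268),u]
    d=np.diff(c)
    k=int(np.argmax(d)); 
    if d[k]>25: r.append((*atz(*ray(p,(u,lo+k+.5),s),.016)[:2],u))
r=np.array(r)
for _ in range(4):
    t=np.polyfit(r[:,1],r[:,0],1); e=np.abs(r[:,0]-np.polyval(t,r[:,1])); r=r[e<max(.0012,1.5*np.median(e))]
print(len(r),r[:,2],'rail yaw',-np.arctan(t[0]),e.max())
f=lambda x,y,z: atz(*ray(p,(170+x/4-.4,120+y/4-.4),s),z)[:2]
c=np.cos(np.arctan(t[0]))
for w in [(585,270),(435,60),(112,298)]:
    q=f(*w,.012); print((np.polyval(t,q[1])-q[0])*c)
```

```text
19 [326. 329. 332. 335. 338. 341. 344. 347. 350. 353. 359. 362. 365. 206.
 208. 210. 212. 214. 216.] rail yaw 0.190353533540199 0.0007687662656472583
0.0013973759170393292
0.06425975582242137
0.06445243817516036
```

```bash
python3 -c "
from rig import job
print(job.sign_off())"
```

```text
the job is handed in; nothing more can be done
None
```

I slid the stand up to the rail, turned the mirror 0.64 rad to put the red dot mid-glass, and signed off with the knob still held at about 18.6 s. In the last wrist view the base was parallel to the rail within measurement error, with an apparent gap of about 1.4 mm at its left corner, close to the calibration error. The phone's own view could not be checked; sign-off returned no verdict.

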